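# Lever open a stiff parts case with a flat opener

### The arm

A 6-joint arm with a two-finger parallel gripper is mounted at the origin on a cart in front of the work surface, level with it; the furniture and walls round the work are solid. World frame = base frame: x ahead of the robot, y to its left, z up, the work surface at z = 0. Lengths are in m, angles in rad, forces in N, time in s.
With the tool pointing down it reaches from about 0.25 to 0.775 m from the base axis. Payload 8.9 kg.
Tool frame: the origin (TCP) lies midway between the tips of the shut fingers; the grasp point (between the pads) lies 19 mm behind it (robot.pinch_z is the distance from the TCP to the grasp point, in m); z points along the fingers, y is the line along which they close (so a half turn about z gives the same grasp; the last joint's range is limited). The gripper opens to 85 mm and grips with 20 to 120 N. Pads are 22 mm wide; open, the fingers measure 114 mm over their backs; the gripper's body (76 mm by 85 mm) begins 54 mm behind the grasp point. The pads swing forward as they close: fully open they stand 13 mm farther back than shut.
Start: joints at [1.078, 0.291, -0.153, 1.127, 0, 1.431], TCP at [0.182, 0.492, 0.231] pointing down, gripper open.
Joint ranges: [-2.52, 2.52], [-0.91, 1.74], [-1.3, 1.37], [-1.96, 2.02], [-1.52, 1.47], [-3.14, 3.14]. Speed limits (rad/s): [2.22, 2.22, 2.79, 3.14, 3.14, 3.14].

### API

Orientations are given as a 3x3 rotation matrix whose columns are the frame's x, y, z axes.
In Python, from bench import robot gives the robot as it stands.
- The arm moves only by the tool play_rows, never from a script. Its argument "increments" is a list that holds one entry, the list of rows, each a list of 5 numbers: the finger opening in m, from 0 to 0.0854, then the shift along the tool's x, y, z in m, then the turn about the tool's z in degrees. A call has 1 to 10 rows; each row is the pose to reach, as a shift and turn from the pose commanded when the call began, along the tool's axes at that moment; what a row does not reach only later rows make up. A row lasts 1/8 s, in which the tool goes at most 62.5 mm and 10.7 degrees, less where a joint would pass 70% of its speed; a pose out of reach is approached as far as the arm can. A call with a gripper value outside its range is refused whole. The fingers move at their own pace and stop on an object; "grip_force" is the grip in N (left out, the last holds). Time passes only in rows, so rows that repeat a pose let the fingers close. It gives the time, the measured TCP pose, the force, the opening and the grip force at its end, in the units of the state.
- robot.state(): the state, without advancing time (a new reading comes with each control period).
- robot.get_image(name): name is "scene" or "top"; returns a dict with "pixels" (420x560x3 uint8, red, green, blue), "z_map" (420x560 float32, m along the optical axis (not along the pixel's ray), 0 where there is no reading), "K" (3x3 intrinsics, pixels), "cam_to_world" (4x4, takes a point from camera to world coordinates). Camera axes: x right, y down, z forward; pixel columns grow to the right and rows downward; lengths in m; the calibration is good to about 2 mm. A picture is of the moment at which its call begins.
- robot.job_done(): hands the job in; it is judged then, once.
Trained networks look in a picture, given as the dict that the camera call returned (one of the last four; its "shot" number tells which), for a name from the list of things; names that differ only in an ending like _2 or _b are one class to them, and where a whole thing is asked for, a point or a joint stands for the part that bears it (a point fixed in the world has none). Each returns a list of dicts, best first, with "score" (0 to 1); they miss things now and then, are a little off and sometimes report something else, mostly with a low value. They report only what shows in the picture. A call takes as long as a camera call.
- robot.look_for(picture, target): "xy" ([column, row] in pixels, amid what is visible of it).
- robot.silhouettes(picture, target): "pixels" (420x560 bool, what is visible of it) and "xy" ([column, row] in pixels, amid what is visible of it).
- robot.tip_of(picture, target): "xy" ([column, row] in pixels: a listed point, or the origin of a listed thing).
The state is a dict: "time_s": time; "qpos": joint angles; "joint_velocities": joint speeds; "joint_efforts": joint torques, N m; "tool_pos": TCP position; "tcp_rot": TCP orientation; "ft_force": force on the tool from outside, world axes, zero at the start; "moment": the same for the moment, N m; "finger_gap": finger opening in m; "grip_force": force on a finger pad.
Only numpy, scipy, OpenCV 4.12 (cv2) and the standard library are available. Lean on these libraries where they do the work, as an engineer would, in place of code of your own. Each camera call takes 0.05 s, during which the arm holds its last target. There are 200 camera calls.

### The job

The cover of the grey steel parts case has no handle and its hinge is stiff: take the flat opener from the left bench, find the small pry notch just under the cover's front edge, push the blade in and lever the cover up by tipping the handle down, keeping the hand off the cover until the blade has started it. Then swing the cover up until it stands open, nearly upright or beyond, and lay the opener flat on the left bench again. Leave the other things where they are.

Things in the scene. Friction and masses are not known exactly. Their poses are not given: they have to be found in the camera images.
- case: Parts case: grey sheet-steel box 140 deep (x), 200 wide (y), 96 mm high under its cover, bolted to the right bench; origin at the centre of its underside, x from the front (robot side) to the hinge, z up. Hollow; a spanner and a block lie inside, all below 30 mm.
- case_front (a point): Middle of the case's front face, 91 mm above the bench; axes as the case (x into the case, y left, z up). In the front rim is the pry notch: an opening 36 mm wide (y), 86 to 96 mm above the bench, on top of the 8 mm thick front wall and under the cover. Its middle lies up to 26 mm left or right of this point, not measured: see or feel it. Beside it the rim is solid, flush within 1 mm.
- cover_hinge (a point): Middle of the cover's hinge line, on the rear rim of the case, 140 mm behind case_front along its x and 96 mm above the bench; the hinge line runs along y; same axes as case_front.
- cover_front (a point): Middle of the lower front edge of the cover; moves with the cover, 140 mm from the hinge line. The cover is a flat grey steel plate 140 x 200 x 5 mm, its top 101 mm above the bench when shut, flush with the case all round so that fingers cannot get under it.
- cover (a joint): Cover angle in rad: 0 shut, grows as the front edge swings up and back, 1.57 upright, stop at 1.75. The hinge is stiff (about 0.5 N m of friction, so 5 N at the front edge with the cover's 250 g) and the cover stays wherever it is left.
- opener_grip (a point): Centre of the opener's handle, half-way up (11 mm above the bench as it lies on the left bench). The opener is a flat-bladed hand tool, 180 mm long, 0.12 kg: a wooden slab handle 100 long (x), 26 wide (y), 22 mm thick (z), then a straight steel blade 80 mm long, 16 mm wide, 3.5 mm thick at the mid-height of the handle. x points from handle to blade tip, z up.
- opener_tip (a point): Tip of the opener's blade, middle of its thickness, 130 mm from opener_grip along its x.
- opener: The opener as a whole; origin under the middle of the handle, x towards the blade tip, z up.
- tape_measure: Bystander: tape measure 77 x 32 x 68 mm on the left bench; origin at the underside.
- wood_block_small: Bystander: wooden block 40 x 60 x 20 mm on the left bench; origin at the underside.
- hex_bolt_1: Bystander: steel hex bolt 61 mm tall standing on its head on the right bench; origin at the underside.
- hex_bolt_2: Bystander: a second such hex bolt beside it.

How it is judged:
By the outcome, as a careful person would: the job done as asked, in the order asked, and still so for the second after the job is handed in, with the robot touching nothing.
It also fails if it takes over 72 s, if anything falls off the work surface, if the arm or the gripper's body presses on something with over 40 N, if the wrist force passes 120 N, or if a joint passes its speed limit or range.

## Working session

There is one attempt and no reset: what is moved stays moved. The work goes in short steps, Python scripts to look and compute and a tool call to move; the robot and the scene stay as the last step left them, time stands still between calls to the robot, and variables do not carry over. Pictures are saved under pics/ and viewed, at most 10 in all, crops included, and the job is handed in when it is done.

Besides the shell and the picture viewer there is one more tool, called after "Emit:" by a JSON object that holds its "api" and its "payload", one argument or row to a line. play_rows: Moves the arm, as the interface text tells. Its arguments: {"type":"object","properties":{"increments":{"type":"array"},"grip_force":{"type":"number"}},"required":["increments"]}

```bash
ls; mkdir -p pics; cat > h.py <<'E'
import numpy as np, cv2
from bench import robot
def shot(n,f=None):
    p=robot.get_image(n)
    if f: cv2.imwrite(f,p["pixels"][:,:,::-1])
    return p
def w(p,u,v,z=None):
    K=p["K"];T=p["cam_to_world"]
    r=T[:3,:3]@np.linalg.solve(K,[u,v,1.]);o=T[:3,3]
    if z is None:
        return o+r*p["z_map"][int(round(v)),int(round(u))]
    return o+r*(z-o[2])/r[2]
def cloud(p,m):
    v,u=np.nonzero(m&(p["z_map"]>0));d=p["z_map"][v,u]
    P=np.linalg.inv(p["K"])@np.array([u,v,np.ones_like(u)])*d
    return (p["cam_to_world"][:3,:3]@P).T+p["cam_to_world"][:3,3]
E
python3 - <<'E'
from h import *
np.set_printoptions(precision=4,suppress=True)
for n in("scene","top"):
    p=shot(n,f"pics/{n}0.png");print(n,p["K"][0,0],p["cam_to_world"][:3,3])
    for t in("opener_grip","opener_tip","case_front","cover_hinge","cover_front","tape_measure","wood_block_small","hex_bolt_1"):
        for r in robot.tip_of(p,t)[:2]: print(t,round(r["score"],2),r["xy"],w(p,*r["xy"]))
s=robot.state();print(s["tool_pos"],s["tcp_rot"],s["finger_gap"])
E
```

```text
pics
scene 495.93091739934334 [-0.352   1.0628  0.7118]
opener_grip 0.92 [209.9, 272.3] [0.4493 0.3843 0.0204]
opener_tip 0.77 [168.0, 292.7] [0.4741 0.4973 0.0138]
cover_hinge 0.98 [314.4, 147.3] [ 0.6363 -0.3215  0.1028]
cover_front 0.83 [333.6, 156.0] [ 0.5358 -0.2952  0.0994]
cover_front 0.29 [212.3, 271.6] [0.4497 0.376  0.0178]
tape_measure 0.7 [285.9, 286.6] [0.2496 0.3313 0.033 ]
tape_measure 0.54 [327.8, 160.6] [ 0.6287 -0.3982  0.0289]
wood_block_small 0.52 [230.9, 241.2] [0.1933 0.5468 0.2765]
hex_bolt_1 0.55 [374.6, 179.6] [ 0.4283 -0.4002  0.0007]
hex_bolt_1 0.41 [383.7, 179.0] [ 0.4059 -0.426  -0.0004]
top 404.9991802295044 [0.1836 0.0428 1.329 ]
opener_grip 0.7 [181.1, 204.6] [0.4607 0.3709 0.0204]
opener_grip 0.34 [225.7, 188.9] [0.5268 0.2302 0.0005]
opener_tip 0.61 [144.6, 197.5] [ 0.4853  0.5045 -0.0083]
case_front 0.9 [380.0, 185.8] [ 0.5399 -0.2715  0.0827]
cover_hinge 0.71 [396.9, 150.1] [ 0.6548 -0.3208  0.1034]
cover_front 0.76 [383.6, 187.1] [ 0.5311 -0.2782  0.1006]
cover_front 0.21 [417.2, 225.0] [ 0.433  -0.4123  0.0079]
tape_measure 0.66 [198.4, 261.4] [0.2744 0.2894 0.0584]
tape_measure 0.52 [398.9, 149.3] [ 0.6598 -0.3287  0.0983]
wood_block_small 0.8 [223.6, 185.5] [0.5323 0.2349 0.0231]
hex_bolt_1 0.62 [424.0, 230.5] [ 0.4158 -0.4344  0.0074]
hex_bolt_1 0.49 [417.1, 225.2] [ 0.4323 -0.412   0.0078]
[0.1819 0.4925 0.2313] [[-0.9381  0.3465 -0.    ]
 [ 0.3465  0.9381  0.0001]
 [ 0.      0.0001 -1.    ]] 0.08514744574607186
```

View pics/scene0.png

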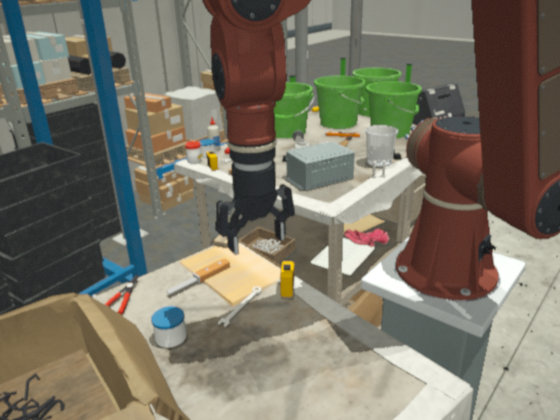

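View pics/top0.png

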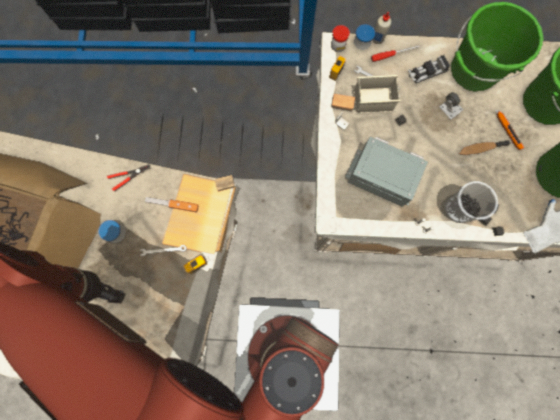

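```bash
python3 - <<'E'
from h import *
np.set_printoptions(precision=4,suppress=True)
p=shot("top")
c=cloud(p,np.ones((420,560),bool))
m=(c[:,1]<-.1)&(c[:,0]>.4)&(abs(c[:,2]-.1)<.012)
q=c[m];r=cv2.minAreaRect(q[:,:2].astype(np.float32));print("cover",r,cv2.boxPoints(r),np.median(q[:,2]))
for n in("scene","top"):
    p=shot(n)
    s=robot.silhouettes(p,"opener")
    for k in s[:2]:
        q=cloud(p,k["pixels"]);h=q[q[:,2]>.016]
        print(n,"opener",k["score"],len(q))
        if len(h)>5: print(cv2.minAreaRect(h[:,:2].astype(np.float32)),np.median(h[:,2]))
        v,u=np.nonzero(k["pixels"]);P=np.array([w(p,a,b,.011)[:2] for a,b in zip(u,v)]);print(cv2.minAreaRect(P.astype(np.float32)),cv2.boxPoints(cv2.minAreaRect(P.astype(np.float32))))
E
```

```text
cover ((0.7863456010818481, -0.5401439666748047), (0.6468433737754822, 0.677907407283783), 81.9194107055664) [[ 0.4053 -0.8127]
 [ 1.0765 -0.908 ]
 [ 1.1674 -0.2676]
 [ 0.4962 -0.1723]] 0.10113092332683538
scene opener 0.86 536
((0.46353206038475037, 0.4060043394565582), (0.16971290111541748, 0.02967274747788906), 83.59754180908203) 0.021965363835112217
((0.4668218791484833, 0.402288556098938), (0.18366265296936035, 0.04661034047603607), 83.46912384033203) [[0.4332 0.3137]
 [0.4795 0.3084]
 [0.5004 0.4909]
 [0.4541 0.4962]]
top opener 0.78 368
((0.46494048833847046, 0.4013667404651642), (0.16970816254615784, 0.02614380605518818), 82.44180297851562) 0.020994725718142315
((0.4670257568359375, 0.4039701521396637), (0.17973776161670685, 0.027172816917300224), 81.33697509765625) [[0.4401 0.3172]
 [0.4669 0.3131]
 [0.494  0.4908]
 [0.4671 0.4949]]
```

The scene picture shows the opener at about px (200,278) with its blade to the left. The case is at about (320,165), with its front face towards the camera. In the top picture the case is at about (388,172), and the opener runs from (147,200) to (198,208). Next I'll fit the case pose and look closely at the front face.

```bash
python3 - <<'E'
from h import *
np.set_printoptions(precision=4,suppress=True)
p=shot("top")
c=cloud(p,np.ones((420,560),bool))
m=(abs(c[:,1]+.3)<.17)&(abs(c[:,0]-.6)<.17)&(abs(c[:,2]-.101)<.006)
I=np.zeros((420,560),np.uint8);v,u=np.nonzero(p["z_map"]>0);I[v[m],u[m]]=1
n,l,st,ce=cv2.connectedComponentsWithStats(I);k=1+np.argmax(st[1:,4])
q=cloud(p,l==k);r=cv2.minAreaRect(q[:,:2].astype(np.float32));print("cover",r,"\n",cv2.boxPoints(r))
k=[x for x in robot.silhouettes(p,"case")][:1]
for x in k:
    q=cloud(p,x["pixels"]);q=q[abs(q[:,2]-.101)<.006];r=cv2.minAreaRect(q[:,:2].astype(np.float32));print("case sil",r,"\n",cv2.boxPoints(r))
p=shot("scene")
for x in robot.silhouettes(p,"case")[:1]:
    q=cloud(p,x["pixels"]);q=q[abs(q[:,2]-.101)<.006];r=cv2.minAreaRect(q[:,:2].astype(np.float32));print("scene sil",r,"\n",cv2.boxPoints(r))
im=p["pixels"][135:195,280:360,::-1]
cv2.imwrite("pics/crop1.png",cv2.resize(im,(800,600),interpolation=cv2.INTER_CUBIC))
E
```

```text
cover ((0.600655198097229, -0.3023151755332947), (0.2003127932548523, 0.15019111335277557), 67.30916595458984) 
 [[ 0.4927 -0.3658]
 [ 0.6313 -0.4237]
 [ 0.7086 -0.2389]
 [ 0.57   -0.1809]]
case sil ((0.600655198097229, -0.3023151755332947), (0.2003127932548523, 0.15019111335277557), 67.30916595458984) 
 [[ 0.4927 -0.3658]
 [ 0.6313 -0.4237]
 [ 0.7086 -0.2389]
 [ 0.57   -0.1809]]
scene sil ((0.6009759306907654, -0.29939109086990356), (0.204743430018425, 0.16014708578586578), 68.2953872680664) 
 [[ 0.4887 -0.3649]
 [ 0.6375 -0.4241]
 [ 0.7132 -0.2339]
 [ 0.5644 -0.1747]]
```

View pics/crop1.png

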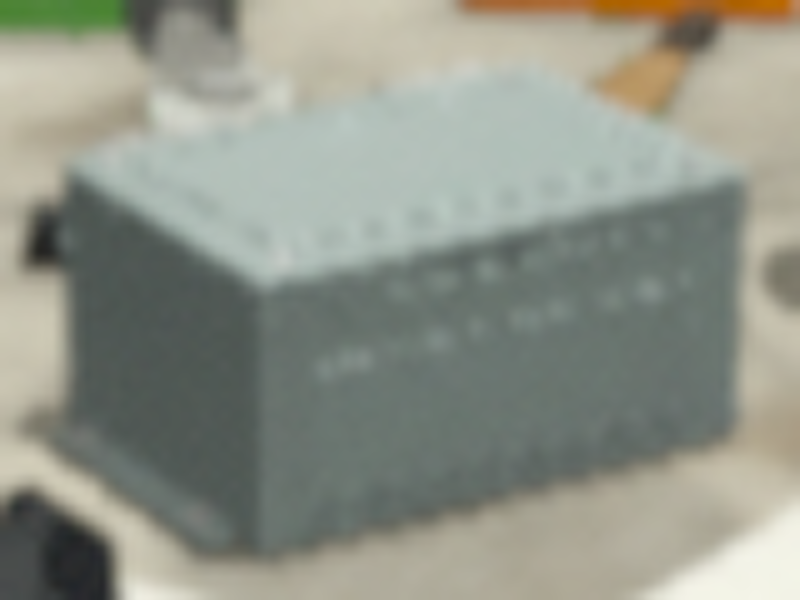

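Emit:
{"api": "play_rows", "payload": {
  "increments": [
    [[0.06,0,0,0,-10],[0.06,0,0,0,-20],[0.06,0,0,0,-30],[0.06,0,0,0,-40],[0.06,0,0,0,-50],[0.06,0,0,0,-60],[0.06,0,0,0,-70],[0.06,0,0,0,-80],[0.06,0,0,0,-90],[0.06,0,0,0,-100]]
  ]
}}

```text
time_s: 2.6
tool_pos: [0.1819, 0.4925, 0.2313]
tcp_rot: [[-0.173, -0.985, -0.0], [-0.985, 0.173, -0.0], [0.0, 0.0, -1.0]]
ft_force: [-0.0, 0.6, 0.5]
finger_gap: 0.06
grip_force: 0.0
```

Emit:
{"api": "play_rows", "payload": {
  "increments": [
    [[0.06,0.015,-0.06,0,-2],[0.06,0.03,-0.12,0,-2],[0.06,0.045,-0.18,0,-2],[0.06,0.06,-0.24,0,-2],[0.06,0.074,-0.298,0.02,-2],[0.06,0.074,-0.298,0.08,-2],[0.06,0.074,-0.298,0.14,-2],[0.06,0.074,-0.298,0.17,-2]]
  ]
}}

```text
time_s: 3.6
tool_pos: [0.4604, 0.3652, 0.058]
tcp_rot: [[-0.144, -0.99, -0.004], [-0.99, 0.144, -0.002], [0.003, 0.003, -1.0]]
ft_force: [-0.2, 0.2, 0.4]
finger_gap: 0.06
grip_force: 0.0
```

```bash
python3 - <<'E'
from h import *
np.set_printoptions(precision=4,suppress=True)
p=shot("scene","pics/s1.png")
cv2.imwrite("pics/crop2.png",cv2.resize(p["pixels"][200:310,150:290,::-1],(700,550),interpolation=cv2.INTER_CUBIC))
g=cv2.cvtColor(p["pixels"],cv2.COLOR_RGB2GRAY).astype(np.float32)
ex=np.array([np.cos(-.3962),np.sin(-.3962)]);ey=np.array([-ex[1],ex[0]])
Ti=np.linalg.inv(p["cam_to_world"]);ys=np.arange(-.07,.071,.01);print("y mm",(ys*1000).astype(int))
for f0 in(np.array([.532,-.2735]),):
  for z in(.101,.098,.095,.091,.087,.083,.079,.07):
    uv=[]
    for y in ys:
        P=Ti@np.r_[f0+y*ey,z,1];q=p["K"]@P[:3];uv.append(q[:2]/q[2])
    uv=np.array(uv,np.float32);print(z,cv2.remap(g,uv[:,0].copy(),uv[:,1].copy(),cv2.INTER_LINEAR).ravel().astype(int), uv[0],uv[-1])
for t in("case_front","cover_front"): print(t,[(r["score"],r["xy"]) for r in robot.tip_of(p,t)[:2]])
E
```

```text
y mm [-70 -60 -50 -40 -30 -19  -9   0  10  20  30  40  50  60  70]
0.101 [137 144 139 142 140 145 141 137 144 136 145 141 147 152 145] [347.8716 153.8026] [313.5838 161.5774]
0.098 [119 118 119 119 120 126 118 112 115 113 117 123 124 131 123] [347.8427 154.6129] [313.581  162.4097]
0.095 [110 107 111 112 115 119 112  97 110 102 108 113 115 118 112] [347.8138 155.4219] [313.5781 163.2407]
0.091 [108 115 110 118 118 123 118  98 125 104 123 114 119 110 108] [347.7753 156.4987] [313.5744 164.3467]
0.087 [109 117 110 116 119 119 121 107 130 108 123 116 117 109 105] [347.7369 157.5733] [313.5706 165.4503]
0.083 [110 113 110 111 112 112 115 111 116 108 113 113 111 111 105] [347.6985 158.6456] [313.5669 166.5516]
0.079 [111 112 111 111 108 112 111 111 112 109 110 110 109 110 108] [347.6603 159.7159] [313.5632 167.6506]
0.07 [119 126 122 122 112 126 121 123 116 114 125 116 118 125 125] [347.5746 162.1159] [313.5548 170.1149]
case_front [(0.87, [327.5, 162.5])]
cover_front [(0.82, [333.7, 154.1])]
```

View pics/crop2.png

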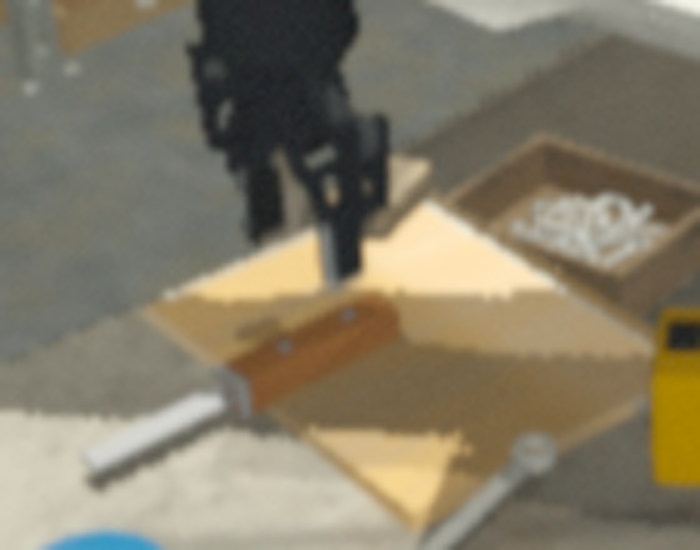

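Emit:
{"api": "play_rows", "payload": {
  "increments": [
    [[0.06,0,0,0.03,0],[0.06,0,0,0.058,0],[0.06,0,0,0.058,0],[0.02,0,0,0.058,0],[0.02,0,0,0.058,0],[0.02,0,0,0.058,0],[0.02,0,0,0.058,0]]
  ],
  "grip_force": 60
}}

```text
time_s: 4.62
tool_pos: [0.4631, 0.3674, 0.0053]
tcp_rot: [[-0.144, -0.99, 0.003], [-0.99, 0.144, 0.002], [-0.002, -0.002, -1.0]]
ft_force: [-0.6, -0.7, 7.5]
finger_gap: 0.0248
grip_force: 60.2
```

Emit:
{"api": "play_rows", "payload": {
  "increments": [
    [[0.02,0,0,-0.06,0],[0.02,0,0,-0.12,0],[0.02,0,0,-0.18,0],[0.02,0,0,-0.18,0]]
  ]
}}

```text
time_s: 5.12
tool_pos: [0.4647, 0.3683, 0.1894]
tcp_rot: [[-0.144, -0.99, 0.009], [-0.99, 0.144, 0.005], [-0.007, -0.008, -1.0]]
ft_force: [-0.3, -0.1, -1.6]
finger_gap: 0.0248
grip_force: 59.9
```

```bash
python3 - <<'E'
from h import *
np.set_printoptions(precision=4,suppress=True)
p=shot("scene");s=robot.state();print(s["tool_pos"],s["tcp_rot"],s["finger_gap"])
cv2.imwrite("pics/crop3.png",cv2.resize(p["pixels"][140:270,130:290,::-1],(640,520),interpolation=cv2.INTER_CUBIC))
for t in("opener_tip","opener_grip"): print(t,[(r["score"],r["xy"],w(p,*r["xy"]),w(p,*r["xy"],.18)) for r in robot.tip_of(p,t)[:1]])
E
```

```text
[0.4633 0.3674 0.1863] [[-0.1438 -0.9896  0.0047]
 [-0.9896  0.1438  0.0029]
 [-0.0035 -0.0043 -1.    ]] 0.024539695320798458
opener_tip [(0.6, [155.5, 223.3], array([0.4799, 0.498 , 0.1986]), array([0.51  , 0.4775, 0.18  ]))]
opener_grip [(0.76, [200.9, 209.4], array([0.4567, 0.385 , 0.1937]), array([0.4781, 0.3671, 0.18  ]))]
```

View pics/crop3.png

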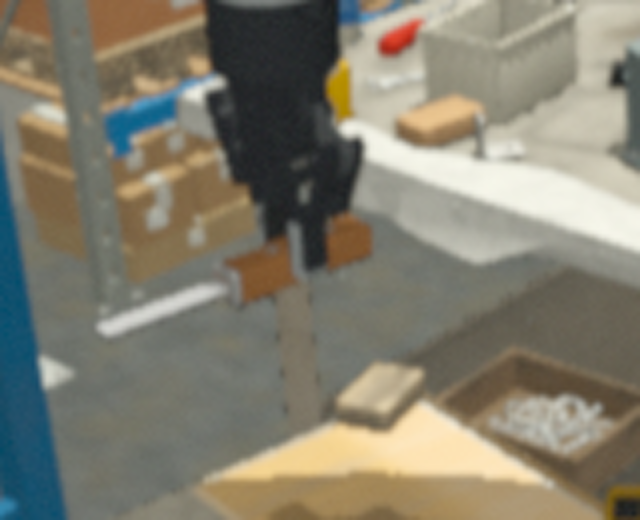

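Emit:
{"api": "play_rows", "payload": {
  "increments": [
    [[0.02,0.05,0,-0.02,10],[0.02,0.11,0,-0.03,20],[0.02,0.17,0,-0.03,30.5],[0.02,0.23,0,-0.03,41],[0.02,0.29,0.01,-0.03,51.5],[0.02,0.35,0.01,-0.03,62],[0.02,0.41,0.01,-0.03,72.5],[0.02,0.47,0.019,-0.03,83],[0.02,0.53,0.019,-0.03,93.5],[0.02,0.578,0.019,-0.03,104.4]]
  ]
}}

```text
time_s: 6.52
tool_pos: [0.3584, -0.2043, 0.212]
tcp_rot: [[-0.921, 0.39, -0.002], [0.39, 0.921, 0.002], [0.002, 0.001, -1.0]]
ft_force: [0.5, -1.2, -1.2]
finger_gap: 0.0248
grip_force: 59.8
```

Emit:
{"api": "play_rows", "payload": {
  "increments": [
    [[0.02,0,0,0.05,0],[0.02,0,0,0.09,0],[0.02,0,0,0.09,0]]
  ]
}}

```text
time_s: 6.9
tool_pos: [0.3571, -0.2006, 0.1204]
tcp_rot: [[-0.924, 0.383, -0.006], [0.383, 0.924, 0.005], [0.008, 0.002, -1.0]]
ft_force: [0.0, 0.3, -0.5]
finger_gap: 0.0244
grip_force: 59.8
```

```bash
cat > look.py <<'E'
from h import *
np.set_printoptions(precision=4,suppress=True)
ex=np.array([np.cos(-.3962),np.sin(-.3962)]);ey=np.array([-ex[1],ex[0]]);F=np.array([.532,-.2735])
def cf(P): d=np.asarray(P)[:2]-F;return np.array([d@ex,d@ey,P[2]])*1000
s=robot.state();R=s["tcp_rot"];print("tcp case mm",cf(s["tool_pos"]),"head",np.degrees(np.arctan2(-R[1][0],-R[0][0])),s["ft_force"],s["finger_gap"])
def go(name,box,f,size):
    p=shot(name);x0,y0,x1,y1=box
    cv2.imwrite(f,cv2.resize(p["pixels"][y0:y1,x0:x1,::-1],size,interpolation=cv2.INTER_CUBIC))
    for t in("opener_tip","opener_grip","cover_front","case_front"):
        for r in robot.tip_of(p,t)[:1]: print(name,t,round(r["score"],2),r["xy"],"case mm",cf(w(p,*r["xy"])))
    for k in robot.silhouettes(p,"opener")[:1]:
        q=cloud(p,k["pixels"]);c=np.array([cf(a) for a in q]);c=c[(abs(c[:,2]-s["tool_pos"][2]*1000)<60)]
        b=c[c[:,0]>c[:,0].max()-60] if len(c) else c
        if len(b)>8:
            print("n",len(b),"tip x",np.percentile(c[:,0],98));a=np.polyfit(b[:,0],b[:,1],1);e=np.polyfit(b[:,0],b[:,2],1);print("blade y=",a,"z=",e)
    return p
E
python3 - <<'E'
from look import *
go("scene",(270,130,370,205),"pics/c4.png",(800,600))
go("top",(300,130,430,230),"pics/c4t.png",(780,600))
E
```

```text
tcp case mm [-189.4601   -0.232   120.3808] head -22.53754248258908 [ 0.032   0.2743 -0.4768] 0.024418050831654096
scene cover_front 0.8 [335.5, 156.5] case mm [  5.0999 -21.8497  99.0589]
scene case_front 0.66 [327.6, 158.7] case mm [ -2.5025  15.5555 101.0508]
top opener_grip 0.27 [398.8, 152.1] case mm [129.8853  -4.7691  99.0632]
top cover_front 0.93 [385.2, 187.1] case mm [  2.1398  -8.8505 103.3071]
top case_front 0.8 [379.8, 183.7] case mm [  5.0135  10.6173 103.4741]
```

View pics/c4.png

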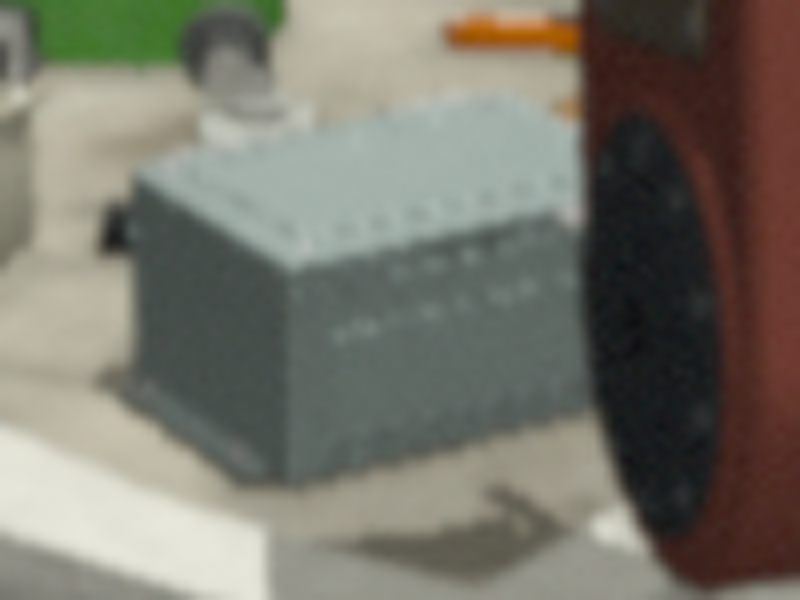

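```bash
python3 - <<'E'
from look import *
A=[];
for i in range(10):
    p=shot("scene");A.append(p["pixels"].astype(np.float32))
a=np.mean(A,0).astype(np.float32);Ti=np.linalg.inv(p["cam_to_world"])
# rectified front face: 5 px/mm, y from +105 (left) to -60, z from 110 to 70
ys=np.arange(.105,-.055,-.0002);zs=np.arange(.115,.06,-.0002)
Y,Z=np.meshgrid(ys,zs);P=np.stack([F[0]+Y*ey[0],F[1]+Y*ey[1],Z,np.ones_like(Y)],-1)@Ti.T
q=P[...,:3]@p["K"].T;uv=(q[...,:2]/q[...,2:]).astype(np.float32)
r=cv2.remap(a,uv[...,0],uv[...,1],cv2.INTER_CUBIC)
r=np.clip((r-60)*2,0,255).astype(np.uint8)[:,:,::-1].copy()
for y in range(-40,101,20): cv2.putText(r,str(y),(int((105-y)*5),10),0,.35,(0,0,255));cv2.line(r,(int((105-y)*5),12),(int((105-y)*5),20),(0,0,255))
for z in(101,96,86): cv2.line(r,(0,int((115-z)*5)),(8,int((115-z)*5)),(0,0,255))
r=np.vstack([r]);cv2.imwrite("pics/rect.png",r);print(r.shape)
E
```

```text
tcp case mm [-185.8629   -1.0791  123.5838] head -22.506666381586083 [-0.504  -0.0783 -1.8568] 0.024848074187761617
(275, 800, 3)
```

View pics/rect.png

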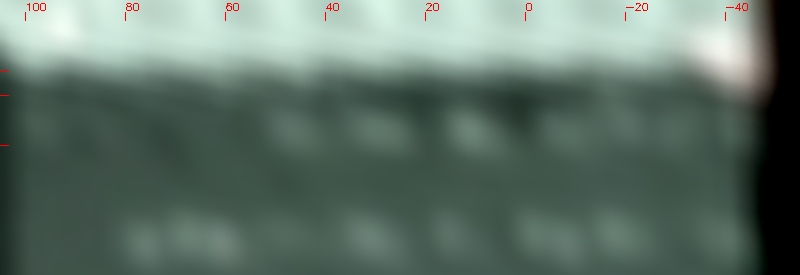

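```bash
python3 - <<'E'
from look import *
for n in("top","scene"):
    p=shot(n);c=cloud(p,np.ones((420,560),bool));d=c[:,:2]-F;x=d@ex*1000;y=d@ey*1000;z=c[:,2]*1000
    m=(x>-155)&(x<-35)&(abs(y)<40)&(z>70)&(z<240);print(n,m.sum())
    print(np.c_[x,y,z][m][::max(1,m.sum()//25)].astype(int).tolist())
    Ti=np.linalg.inv(p["cam_to_world"]);P=Ti@np.r_[F-.06*ex,.132,1];q=p["K"]@P[:3];print(q[:2]/q[2],P[2],p["z_map"][int(q[1]/q[2]),int(q[0]/q[2])])
E
```

```text
tcp case mm [-186.0603   -1.0764  123.268 ] head -22.515359909313315 [ 1.0648  1.3625 -1.512 ] 0.024443248653014088
top 2
[[-58, 7, 129], [-64, 7, 125]]
[377.2172 201.293 ] 1.2281813268426502 0.76333874
scene 8
[[-60, 9, 131], [-64, 8, 132], [-70, 8, 134], [-55, 5, 125], [-65, 8, 129], [-73, 10, 132], [-67, 5, 125], [-74, 6, 128]]
[341.249  154.3227] 1.6375561095557116 1.7217305
```

Emit:
{"api": "play_rows", "payload": {
  "increments": [
    [[0.02,0,0.012,0.025,0],[0.02,-0.02,0.012,0.039,0],[0.02,-0.045,0.012,0.039,0],[0.02,-0.045,0.012,0.039,0],[0.02,-0.045,0.012,0.039,0]]
  ]
}}

```text
time_s: 8.72
tool_pos: [0.4055, -0.2085, 0.0841]
tcp_rot: [[-0.924, 0.383, -0.001], [0.383, 0.924, 0.001], [0.001, 0.0, -1.0]]
ft_force: [-0.2, -0.5, -1.0]
finger_gap: 0.0244
grip_force: 59.8
```

```bash
cat >> look.py <<'E'
def near(x0,x1,z0,z1,yw=40):
  for n in("top","scene"):
    L=[]
    for i in range(2):
        p=shot(n);c=cloud(p,np.ones((420,560),bool));d=c[:,:2]-F;x=d@ex*1000;y=d@ey*1000;z=c[:,2]*1000
        m=(x>x0)&(x<x1)&(abs(y)<yw)&(z>z0)&(z<z1);L.append(np.c_[x,y,z][m])
    L=np.vstack(L);L=L[np.argsort(-L[:,0])];print(n,len(L),L[:: max(1,len(L)//25)].astype(int).tolist())
E
python3 - <<'E'
from look import *
near(-80,-6,60,130)
E
```

```text
tcp case mm [-141.8201   11.1749   84.118 ] head -22.50929047650685 [-0.2494 -0.4836 -0.9796] 0.024422900808228634
top 0 []
scene 90 [[-7, 17, 101], [-8, 17, 69], [-11, 19, 89], [-13, 13, 92], [-18, 12, 93], [-22, 22, 93], [-25, 16, 93], [-25, 17, 93], [-27, 18, 90], [-30, 7, 92], [-32, 21, 92], [-34, 14, 92], [-35, 15, 92], [-38, 20, 91], [-38, 21, 95], [-43, 16, 92], [-45, 6, 90], [-47, 23, 91], [-50, 17, 94], [-51, 13, 90], [-53, 15, 91], [-56, 21, 90], [-60, 12, 93], [-61, 12, 90], [-65, 23, 93], [-68, 13, 92], [-69, 21, 94], [-71, 7, 92], [-72, 20, 91], [-75, 18, 92]]
```

Emit:
{"api": "play_rows", "payload": {
  "increments": [
    [[0.02,-0.008,0,0,0],[0.02,-0.016,0,0,0],[0.02,-0.022,0,0,0],[0.02,-0.022,0,0,0]]
  ]
}}

```text
time_s: 9.43
tool_pos: [0.427, -0.2175, 0.0842]
tcp_rot: [[-0.924, 0.383, 0.0], [0.383, 0.924, -0.0], [-0.0, -0.0, -1.0]]
ft_force: [0.4, -0.3, -1.9]
finger_gap: 0.0245
grip_force: 59.8
```

Emit:
{"api": "play_rows", "payload": {
  "increments": [
    [[0.02,-0.01,0,0,0],[0.02,-0.02,0,0,0],[0.02,-0.03,0,0,0],[0.02,-0.03,0,0,0]]
  ]
}}

```text
time_s: 9.93
tool_pos: [0.455, -0.2292, 0.0843]
tcp_rot: [[-0.924, 0.383, 0.0], [0.383, 0.924, -0.0], [-0.001, -0.0, -1.0]]
ft_force: [-0.2, -0.7, -1.1]
finger_gap: 0.0244
grip_force: 59.8
```

```bash
python3 - <<'E'
from look import *
near(-60,-3,60,130)
E
```

```text
tcp case mm [-88.113   11.1594  84.2607] head -22.5017673095857 [-0.1771 -0.7021 -1.0653] 0.02435069868958133
top 0 []
scene 92 [[-3, 34, 82], [-3, 13, 63], [-3, 18, 104], [-4, 10, 99], [-4, 31, 60], [-5, 19, 65], [-6, 7, 66], [-7, 20, 91], [-10, 18, 92], [-13, 20, 89], [-13, 17, 93], [-17, 27, 96], [-20, 17, 91], [-23, 23, 94], [-27, 17, 86], [-28, 18, 91], [-37, 24, 91], [-39, 10, 100], [-41, 23, 100], [-43, 25, 101], [-44, 17, 99], [-46, 26, 91], [-48, 15, 100], [-50, 25, 99], [-51, 25, 82], [-51, 26, 96], [-52, 26, 86], [-54, 24, 97], [-55, 24, 94], [-56, 25, 87], [-57, 26, 98]]
```

Emit:
{"api": "play_rows", "payload": {
  "increments": [
    [[0.02,0,0,0.006,0],[0.02,-0.001,0,0.012,0],[0.02,-0.002,0,0.018,0],[0.02,-0.003,0,0.024,0],[0.02,-0.004,0,0.03,0],[0.02,-0.005,0,0.034,0],[0.02,-0.005,0,0.034,0]]
  ],
  "grip_force": 25
}}

```text
time_s: 11.0
tool_pos: [0.4574, -0.23, 0.0494]
tcp_rot: [[-0.924, 0.383, -0.003], [0.383, 0.924, 0.001], [0.003, 0.0, -1.0]]
ft_force: [-6.0, 2.1, 4.9]
finger_gap: 0.0244
grip_force: 62.1
```

```bash
cat >> look.py <<'E'
def cover(n="top"):
    p=shot(n);c=cloud(p,np.ones((420,560),bool));d=c[:,:2]-F;x=d@ex*1000;y=d@ey*1000;z=c[:,2]*1000
    m=(x>-5)&(x<135)&(abs(y)<85)&(z>94)&(z<260);L=np.c_[x,y,z][m]
    A=np.c_[L[:,0],np.ones(len(L))]
    if len(L)>20:
        k=np.polyfit(L[:,0],L[:,2],1);print(n,"cover fit deg",np.degrees(np.arctan(-k[0])),"front z",k[1],"n",len(L))
E
python3 - <<'E'
from look import *
cover();cover("scene");near(-70,-3,40,130)
E
```

```text
tcp case mm [-85.5761  11.3466  49.4436] head -22.52030886631258 [-6.0153  2.0982  4.8622] 0.024372991846191617
top cover fit deg 3.4743713521529993 front z 111.39988848930102 n 651
scene cover fit deg 2.3081425629431633 front z 110.23012806809093 n 425
top 0 []
scene 93 [[-3, 29, 44], [-3, 17, 63], [-3, 29, 62], [-3, 37, 42], [-3, 38, 50], [-4, 22, 87], [-4, 18, 49], [-4, 34, 60], [-5, 26, 51], [-5, 15, 68], [-6, 39, 47], [-6, -38, 53], [-7, -37, 53], [-11, 27, 61], [-32, 25, 72], [-34, 26, 69], [-38, 24, 70], [-42, 27, 72], [-45, 25, 69], [-46, 25, 66], [-46, 30, 67], [-48, 23, 69], [-49, 24, 63], [-51, 25, 67], [-56, 24, 72], [-58, 26, 63], [-60, 27, 71], [-64, 2, 70], [-67, 4, 75], [-68, 33, 118], [-69, 34, 125]]
```

Emit:
{"api": "play_rows", "payload": {
  "increments": [
    [[0.02,-0.002,0,0.005,0],[0.02,-0.004,0,0.009,0],[0.02,-0.006,0,0.013,0],[0.02,-0.006,0,0.013,0]]
  ],
  "grip_force": 40
}}

```text
time_s: 11.8
tool_pos: [0.4615, -0.2316, 0.0358]
tcp_rot: [[-0.924, 0.383, -0.005], [0.383, 0.924, 0.002], [0.006, 0.0, -1.0]]
ft_force: [-9.5, 2.2, 2.7]
finger_gap: 0.0244
grip_force: 63.6
```

```bash
python3 - <<'E'
from look import *
cover();cover("scene")
E
```

```text
tcp case mm [-81.1836  11.4299  35.8345] head -22.53669917684988 [-9.5048  2.1926  2.7152] 0.02435057677007998
top cover fit deg 5.681499004521465 front z 117.66110917286834 n 614
scene cover fit deg 3.9823573641476906 front z 115.71277563474527 n 371
```

Emit:
{"api": "play_rows", "payload": {
  "increments": [
    [[0.02,-0.002,0,0,0],[0.02,-0.004,0,-0.006,0],[0.02,-0.008,0,-0.013,0],[0.02,-0.011,0,-0.02,0],[0.02,-0.014,0,-0.028,0],[0.02,-0.018,0,-0.036,0],[0.02,-0.021,0,-0.042,0],[0.02,-0.021,0,-0.042,0]]
  ],
  "grip_force": 120
}}

```text
time_s: 12.9
tool_pos: [0.4837, -0.2408, 0.0791]
tcp_rot: [[-0.924, 0.383, -0.0], [0.383, 0.924, 0.0], [0.001, 0.0, -1.0]]
ft_force: [-1.8, 1.6, -5.1]
finger_gap: 0.023
grip_force: 118.6
```

```bash
python3 - <<'E'
from look import *
cover();cover("scene")
go("scene",(270,115,370,190),"pics/c5.png",(800,600))
E
```

```text
tcp case mm [-57.213   11.498   79.0624] head -22.502090435515257 [-1.7522  1.5839 -5.0902] 0.02303919971357278
top cover fit deg 23.73047704245153 front z 177.79266990472726 n 381
scene cover fit deg 19.50023200973425 front z 162.86292178192494 n 319
scene opener_tip 0.6 [317.2, 135.0] case mm [ 30.4258  37.2744 180.0417]
scene opener_grip 0.69 [318.4, 136.8] case mm [ 40.1529  26.308  168.9749]
scene cover_front 0.61 [329.2, 131.5] case mm [-59.8872  49.0374 218.917 ]
scene case_front 0.89 [328.5, 162.4] case mm [-20.0706  23.2622  94.9981]
```

View pics/c5.png

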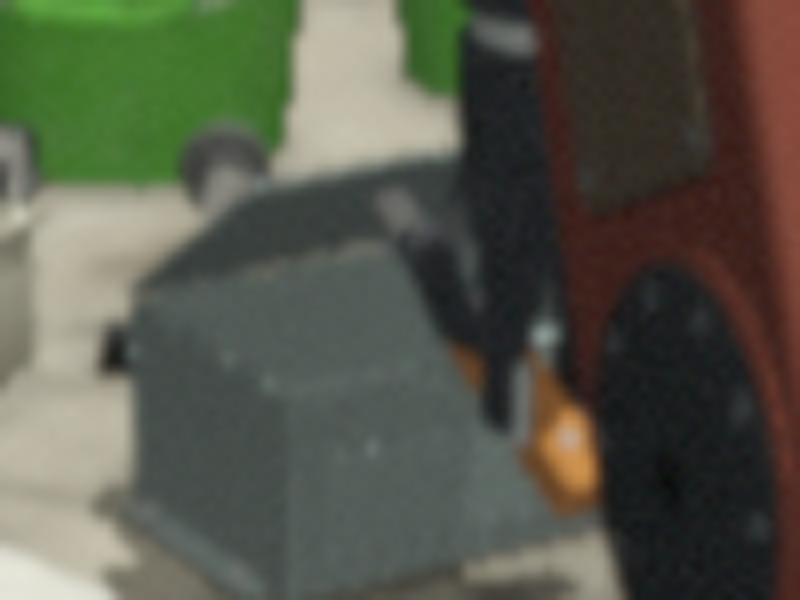

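Emit:
{"api": "play_rows", "payload": {
  "increments": [
    [[0.02,-0.008,0,-0.012,0],[0.02,-0.017,0,-0.022,0],[0.02,-0.027,0,-0.03,0],[0.02,-0.038,0,-0.037,0],[0.02,-0.05,0,-0.042,0],[0.02,-0.062,0,-0.045,0],[0.02,-0.072,0,-0.046,0],[0.02,-0.072,0,-0.046,0]]
  ]
}}

```text
time_s: 14.3
tool_pos: [0.552, -0.2696, 0.1261]
tcp_rot: [[-0.924, 0.383, 0.003], [0.383, 0.924, -0.002], [-0.003, -0.0, -1.0]]
ft_force: [-0.4, 0.1, -1.9]
finger_gap: 0.0233
grip_force: 119.5
```

```bash
cat >> look.py <<'E'
def ang():
  for n in("top","scene"):
    p=shot(n);c=cloud(p,np.ones((420,560),bool));d=c[:,:2]-F;x=d@ex*1000;y=d@ey*1000;z=c[:,2]*1000
    m=(x>0)&(x<260)&(abs(y)<98)&(z>106)&(z<245)&(abs(y-11)>50);L=np.c_[x,y,z][m]
    t=np.degrees(np.arctan2(L[:,2]-96,140-L[:,0]));print(n,len(L),"angle pct",np.percentile(t,[10,25,50,75,90]) if len(L) else "")
E
python3 - <<'E'
from look import *
ang()
E
```

```text
tcp case mm [ 16.9422  11.3459 126.0724] head -22.511519290829916 [-0.4066  0.11   -1.8588] 0.023261802584547336
top 249 angle pct [88.3452 88.7818 89.3602 90.1277 91.4391]
scene 406 angle pct [44.1732 85.2141 88.6072 90.4429 93.0665]
```

Emit:
{"api": "play_rows", "payload": {
  "increments": [
    [[0.02,-0.006,0,0,0],[0.02,-0.012,0,0,0],[0.02,-0.012,0,0,0],[0.02,-0.012,0,0,0]]
  ]
}}

```text
time_s: 14.9
tool_pos: [0.5615, -0.2733, 0.1255]
tcp_rot: [[-0.924, 0.383, 0.001], [0.383, 0.924, -0.0], [-0.001, -0.0, -1.0]]
ft_force: [-3.2, -0.0, -1.1]
finger_gap: 0.0237
grip_force: 120.0
```

```bash
python3 - <<'E'
from look import *
ang()
E
```

```text
tcp case mm [ 27.1522  11.5418 125.4892] head -22.51542935326742 [-3.1629 -0.0445 -1.1162] 0.023652052401857346
top 294 angle pct [93.6869 94.2551 94.9025 95.9644 97.3926]
scene 430 angle pct [45.5702 90.4064 93.8319 96.0685 99.5248]
```

Emit:
{"api": "play_rows", "payload": {
  "increments": [
    [[0.02,0.02,0,0,0],[0.02,0.05,0,-0.01,0],[0.02,0.09,0,-0.03,0],[0.02,0.12,0,-0.06,0],[0.02,0.147,0,-0.075,0]]
  ]
}}

```text
time_s: 15.62
tool_pos: [0.4255, -0.2171, 0.2021]
tcp_rot: [[-0.924, 0.383, 0.003], [0.383, 0.924, -0.002], [-0.003, -0.001, -1.0]]
ft_force: [0.8, -0.5, -1.9]
finger_gap: 0.0235
grip_force: 119.9
```

Emit:
{"api": "play_rows", "payload": {
  "increments": [
    [[0.02,0.019,0.055,0,-10.5],[0.02,0.038,0.11,0,-21],[0.02,0.057,0.166,0,-31.5],[0.02,0.076,0.222,0,-42],[0.02,0.095,0.277,0,-52.5],[0.02,0.114,0.333,0,-63],[0.02,0.133,0.388,0,-73.5],[0.02,0.152,0.444,0,-84],[0.02,0.171,0.5,0,-94],[0.02,0.19,0.555,0,-104.5]]
  ]
}}

```text
time_s: 16.88
tool_pos: [0.4629, 0.371, 0.2008]
tcp_rot: [[-0.133, -0.991, 0.002], [-0.991, 0.133, 0.001], [-0.001, -0.002, -1.0]]
ft_force: [1.4, -0.6, -1.1]
finger_gap: 0.0229
grip_force: 120.0
```

```bash
python3 - <<'E'
from look import *
ang()
p=shot("scene");s=robot.state();print(s["tool_pos"],s["tcp_rot"][:,0])
for k in robot.silhouettes(p,"opener")[:1]:
    q=cloud(p,k["pixels"]);q=q[np.linalg.norm(q-np.array(s["tool_pos"]),axis=1)<.2]
    m=q.mean(0);v=np.linalg.svd(q-m)[2][0];t=(q-m)@v;print(k["score"],len(q),m,v,"elev",np.degrees(np.arcsin(v[2])),m+v*np.percentile(t,1),m+v*np.percentile(t,99))
E
```

```text
tcp case mm [-312.49    567.9152  200.7913] head 82.33888321700051 [ 1.4413 -0.5722 -1.0775] 0.022930393743788798
top 787 angle pct [94.0156 94.6093 95.3024 96.2491 98.2381]
scene 801 angle pct [90.6591 92.8964 94.7328 96.8959 99.7581]
[0.4624 0.3713 0.2   ] [-0.1352 -0.9908 -0.001 ]
0.77 347 [0.4579 0.4036 0.2225] [-0.1656 -0.8481 -0.5033] elev -30.219704596462474 [0.4744 0.4881 0.2726] [0.446  0.3423 0.1861]
```

Emit:
{"api": "play_rows", "payload": {
  "increments": [
    [[0.02,0,0,0.05,0],[0.02,0,0,0.1,0],[0.02,0,0,0.145,0],[0.02,0,0,0.165,0],[0.02,0,0,0.17,0],[0.02,0,0,0.17,0]]
  ],
  "grip_force": 30
}}

```text
time_s: 17.82
tool_pos: [0.4632, 0.3681, 0.0311]
tcp_rot: [[-0.141, -0.99, 0.001], [-0.99, 0.141, 0.0], [-0.001, -0.001, -1.0]]
ft_force: [-0.0, -0.4, -1.6]
finger_gap: 0.0234
grip_force: 120.1
```

Emit:
{"api": "play_rows", "payload": {
  "increments": [
    [[0.02,0,0,0.005,0],[0.02,0,0,0.01,0],[0.02,0,0,0.015,0],[0.02,0,0,0.019,0],[0.02,0,0,0.022,0],[0.02,0,0,0.022,0]]
  ],
  "grip_force": 25
}}

```text
time_s: 18.58
tool_pos: [0.4656, 0.3702, 0.0112]
tcp_rot: [[-0.139, -0.99, 0.006], [-0.99, 0.139, 0.003], [-0.004, -0.006, -1.0]]
ft_force: [1.8, 1.5, 16.1]
finger_gap: 0.023
grip_force: 128.4
```

```bash
cat > op.py <<'E'
from look import *
p=shot("scene");s=robot.state()
for k in robot.silhouettes(p,"opener")[:1]:
    q=cloud(p,k["pixels"]);q=q[np.linalg.norm(q-np.array([.463,.37,.02]),axis=1)<.25]
    m=q.mean(0);v=np.linalg.svd(q-m)[2][0];t=(q-m)@v;print(k["score"],len(q),m,v,"elev",np.degrees(np.arcsin(v[2])),m+v*np.percentile(t,1),m+v*np.percentile(t,99))
E
python3 op.py
```

```text
tcp case mm [-309.6847  568.2555   11.2277] head 81.99058560398372 [ 1.8049  1.5262 16.0987] 0.023037791837738183
0.95 479 [0.4705 0.4083 0.0275] [0.2446 0.9614 0.1258] elev 7.227351495915362 [0.4501 0.3282 0.0171] [0.4926 0.4952 0.0389]
```

Emit:
{"api": "play_rows", "payload": {
  "increments": [
    [[0.02,0,0,0.003,0],[0.02,0,0,0.004,0],[0.03,0,0,0.004,0],[0.05,0,0,0.002,0],[0.06,0,0,0,0],[0.06,0,0,0,0]]
  ]
}}

```text
time_s: 19.42
tool_pos: [0.4626, 0.3686, 0.0084]
tcp_rot: [[-0.139, -0.99, 0.0], [-0.99, 0.139, 0.0], [-0.0, -0.0, -1.0]]
ft_force: [-1.3, 0.4, -0.7]
finger_gap: 0.0598
grip_force: 0.0
```

Emit:
{"api": "play_rows", "payload": {
  "increments": [
    [[0.06,0,0,-0.02,0],[0.06,0,0,-0.06,0],[0.06,0,0,-0.12,0],[0.06,0,0,-0.18,0],[0.06,0,0.05,-0.2,0],[0.06,0,0.1,-0.2,0],[0.06,0,0.1,-0.2,0]]
  ]
}}

```text
time_s: 20.3
tool_pos: [0.3606, 0.3827, 0.2088]
tcp_rot: [[-0.137, -0.991, -0.001], [-0.991, 0.137, 0.0], [0.0, 0.001, -1.0]]
ft_force: [0.8, -0.5, 0.4]
finger_gap: 0.0601
grip_force: 0.0
```

```bash
python3 op.py; python3 - <<'E'
from look import *
ang();p=shot("scene","pics/end.png")
E
```

```text
tcp case mm [-411.3223  539.2225  208.8028] head 82.14150661540852 [ 0.839  -0.4868  0.3579] 0.060128467542881855
0.8 545 [0.4647 0.4003 0.0165] [-0.1699 -0.9847  0.0384] elev 2.2005186057905917 [0.4811 0.4957 0.0128] [0.4525 0.33   0.0193]
tcp case mm [-408.6878  540.352   208.4914] head 82.03826838712145 [ 0.4596 -0.5848  0.1187] 0.05980262437973384
top 788 angle pct [93.9704 94.5011 95.2704 96.3132 98.0384]
scene 814 angle pct [90.3522 92.7161 94.715  97.1813 99.9643]
```

View pics/end.png

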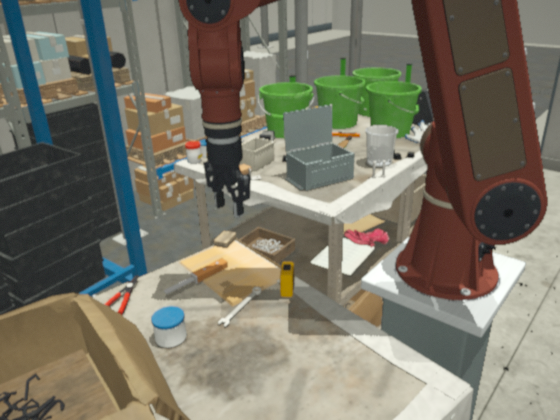

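The picture shows the cover standing upright at about px (308,128). The opener lies flat on the left bench at about (198,278), and the bystanders haven't moved.

```bash
python3 -c "
from bench import robot
print(robot.job_done())"
```

```text
the job is handed in; nothing more can be done
None
```

The job is handed in at about 20 s: the blade went into the notch and started the cover before anything else touched it, the cover now stands open at about 95°, and the opener lies flat on the left bench with the other things where they were.

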